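Line up the quarter-turn fastener and hold the access panel shut

ROBOT

A 7-joint arm with a two-finger parallel gripper is mounted at the origin on a cart in front of the work surface, level with it; the furniture and walls round the work are solid. World frame = base frame: x ahead of the robot, y to its left, z up, the work surface at z = 0. Lengths are in m, angles in rad, forces in N, time in s.
With the tool pointing down it reaches from about 0.425 to 0.925 m from the base axis. Payload 6.8 kg.
Tool frame: the origin (TCP) lies at the very end of the fingers, on their centre line; the grasp point (between the pads) lies 19 mm behind it; z points along the fingers, y is the line along which they close (so a half turn about z gives the same grasp; the last joint's range is limited). The gripper opens to 85 mm and grips with 20 to 120 N. Pads are 22 mm wide; open, the fingers measure 114 mm over their backs; the gripper's body (76 mm by 85 mm) begins 54 mm behind the grasp point. The pads swing forward as they close: fully open they stand 13 mm farther back than shut.
Start: joints at [-1.339, 0.477, 0.022, 1.555, -0.011, 1.109, -0.083], TCP at [0.225, 0.636, 0.231] pointing down, gripper open.
Joint ranges: [-2.96, 2.96], [-0.34, 2.1], [-1.41, 1.46], [0.24, 2.44], [-1.37, 4.51], [0.17, 1.92], [-2.96, 2.96]. Speed limits (rad/s): [2.39, 2.39, 3.14, 3.14, 3.14, 3.14, 3.14].

INTERFACE

Orientations are given as a unit quaternion [w, x, y, z].
In Python, from station import telemetry, viewer, job, search_frame, cut_out gives the robot as it stands. The module is installed in compiled form; this text tells all that it offers.
- The arm moves only by the shell command python3 -m crank 'ROWS' [FORCE]. ROWS is JSON, a list of rows, each an object with "delta_rot": the turn, a rotation vector about the tool's x, y, z in degrees, a list of three; "xyz": the shift along the tool's x, y, z in m, a list of three; "fingers": the gripper command: -1 is fully open, 1 is shut, values between are in proportion. In form: [{"delta_rot": [ax, ay, az], "xyz": [dx, dy, dz], "fingers": fingers}, ...]. A call has 1 to 10 rows; each row is the pose to reach, as a shift and turn from the pose commanded when the call began, along the tool's axes at that moment; what a row does not reach only later rows make up. A row lasts 1/10 s, in which the tool goes at most 50 mm and 8.59 degrees, less where a joint would pass 70% of its speed; a pose out of reach is approached as far as the arm can. A call with a gripper value outside its range is refused whole. The fingers move at their own pace and stop on an object; FORCE is the grip in N (left out, the last holds). Time passes only in rows, so rows that repeat a pose let the fingers close. It gives the time, the measured TCP pose, the force, the opening and the grip force at its end, in the units of the state.
- telemetry.get_obs(): the state, without advancing time (a new reading comes with each control period).
- viewer.read_camera(name): name is "side" or "top" or "wrist"; returns a dict with "img" (384x512x3 uint8, red, green, blue), "fx", "fy", "cx", "cy" (pixels), "origin" and "rotation" of the camera in the world. Camera axes: x right, y up, looking along -z (the intrinsics and any distortion apply to the point x, -y, -z); pixel columns grow to the right and rows downward; lengths in m; the calibration is good to about 2 mm. A picture is of the moment at which its call begins. There is no depth.
- job.hand_in(): hands the job in; it is judged then, once.
Trained networks look in the newest picture that a camera, given by its name, has taken for a name from the list of things; names that differ only in an ending like _2 or _b are one class to them, and where a whole thing is asked for, a point or a joint stands for the part that bears it (a point fixed in the world has none). Each returns a list of dicts, best first, with "score" (0 to 1); they miss things now and then, are a little off and sometimes report something else, mostly with a low value. They report only what shows in the picture. A call takes as long as a camera call.
- search_frame(camera, thing): "pixel" ([column, row] in pixels, amid what is visible of it).
- cut_out(camera, thing): "pixels" (384x512 bool, what is visible of it) and "pixel" ([column, row] in pixels, amid what is visible of it).
The state is a dict: "t": time; "q": joint angles; "joint_vel": joint speeds; "joint_torque": joint torques, N m; "eef_pos": TCP position; "tool_rot": TCP orientation; "contact_force": force on the tool from outside, world axes, zero at the start; "torque": the same for the moment, N m; "gripper_width": opening from 0.0 (shut) to 1.0 (fully open); "grasp_force": force on a finger pad.
Only numpy, scipy, OpenCV 4.12 (cv2) and the standard library are available. Lean on these libraries where they do the work, as an engineer would, in place of code of your own. Each camera call takes 0.05 s, during which the arm holds its last target. There are 200 camera calls.

TASK

On the grey instrument housing, first turn the quarter-turn fastener, while the access panel still stands open, until its flat wing bar lines up with the slot in the panel (lengthwise from front to back of the housing, either way round). Then swing the sprung panel down over the fastener until it lies flush on its frame, and finish while still holding it pressed there with the fingertips, the fastener left lined up, so that a colleague can lock it. Leave the bottles, beaker, vial and marker pen around it undisturbed.

Things in the scene. Friction and masses are not known exactly. Their poses are not given: they have to be found in the camera images.
- housing: Fixed grey housing, open-topped box 220 (x) x 240 (y) x 48 mm high. Origin: centre of its underside, on the worktop. x points from its front (fastener, row of vents; nearest the robot) to its back (hinge), y left, z up. Its top is a flat frame; the front 80 mm is solid and carries the fastener; rubber strips stand 4 mm proud under the panel's edges.
- fastener (a joint): Turn of the fastener about its vertical axis, rad, growing anticlockwise from above. At 0 and at 3.14 its bar lies along the housing's x, in line with the panel's slot; at 1.57 crosswise. Range -0.7 to 3.9, light friction (0.03 N m), stays where it is left, no stop or click at the aligned positions. Starts at least 0.5 rad out of line.
- fastener_top (a point): Centre of the fastener's top: housing x = -0.055, y = 0, 72 mm above the worktop. A steel flat wing bar, 26 mm long (this frame's x), 8 mm thick (y), 14 mm high, on a 9 mm round neck 10 mm high that rises from the frame. Grip the bar by its two flat sides from above. z points up.
- panel (a joint): Angle of the access panel, rad: 0 = flush on the frame (hard stop), 1.57 = upright; starts at 1.2 to 1.45. A hinge spring (0.7 N m/rad, at rest at 1.4) with light friction swings it open again when let go; holding it at 0 takes about 4 to 6 N down at 150 mm from the hinge. From about 0.15 down it is blocked by the fastener's bar if that is out of line.
- panel_hinge (a point): Middle of the hinge line on the panel's underside: housing x = 0.095, y = 0, 52 mm above the worktop. Turns with the panel; axes are the housing's when it is shut. The plain aluminium sheet reaches from here 180 mm along -x and 102 mm to either side in y, z = 0 to 0.004; its outer face (+z, with louvres in the middle) looks away from the robot when open, up when shut.
- panel_slot (a point): Centre of the through slot, on the panel's outer face: 150 mm from the hinge along the panel's -x, y = 0. Slot 34 mm long (panel x), 13 mm wide (panel y). When shut the fastener's bar stands through it, its top 16 mm above the outer face. Same axes as panel_hinge.
- reagent_bottle: Bystander: amber bottle with black cap, 48 mm across, 94 mm high. Origin: centre of its underside.
- dropper: Bystander: amber dropper bottle, 53 mm across, 124 mm high. Origin: centre of its underside.
- beaker: Bystander: small glass beaker, 51 x 54 x 66 mm high. Origin: centre of its underside.
- pen: Bystander: marker pen lying flat, 16 x 134 x 17 mm. Origin: centre of its underside.
- sample_vial: Bystander: small glass vial with pinkish stopper, 34 mm across, 94 mm high. Origin: centre of its underside.

How it is judged:
By the outcome, as a careful person would: the job done as asked, in the order asked, and still so for the second after the job is handed in, while the arm keeps its last pose, push and grip.
It also fails if it takes over 54 s, if anything falls off the work surface, if the arm or the gripper's body presses on something with over 40 N, if the wrist force passes 120 N, or if a joint passes its speed limit or range.

## Working session

There is one attempt and no reset: what is moved stays moved. The work goes in short steps, Python scripts to look and compute and a shell command to move; the robot and the scene stay as the last step left them, time stands still between calls to the robot, and variables do not carry over. Pictures are saved under pics/ and viewed, at most 10 in all, crops included, and the job is handed in when it is done.

```bash
mkdir -p pics; cat > h.py <<'E'
import numpy as np, cv2
from station import telemetry, viewer, job, search_frame, cut_out
from scipy.spatial.transform import Rotation as R
def cam(n,save=None):
    c=viewer.read_camera(n)
    if save: cv2.imwrite('pics/'+save,cv2.cvtColor(c['img'],cv2.COLOR_RGB2BGR))
    return c
def ray(c,p,z):
    d=np.array([(p[0]-c['cx'])/c['fx'],-(p[1]-c['cy'])/c['fy'],-1.])
    d=np.array(c['rotation']).reshape(3,3)@d; o=np.array(c['origin'])
    return o+d*(z-o[2])/d[2]
def proj(c,P):
    v=(np.atleast_2d(P)-c['origin'])@np.array(c['rotation']).reshape(3,3)
    return np.c_[c['cx']-c['fx']*v[:,0]/v[:,2], c['cy']+c['fy']*v[:,1]/v[:,2]]
def tool(): 
    o=telemetry.get_obs(); q=o['tool_rot']; return np.array(o['eef_pos']),R.from_quat([q[1],q[2],q[3],q[0]])
E
python3 - <<'E'
from h import *
for n in ['side','top']:
    c=cam(n,n+'1.png'); print(n,c['fx'],c['cx'],c['cy'],c['origin'],np.round(c['rotation'],3).tolist(),[k for k in c])
    for t in ['fastener','fastener_top','panel','panel_slot','panel_hinge','housing','reagent_bottle','dropper','beaker','pen','sample_vial']:
        r=search_frame(n,t)
        print(t,[(np.round(x['pixel']),round(x['score'],2)) for x in r[:2]], np.round(ray(c,r[0]['pixel'],.072 if 'fast' in t else .03),3) if r else '')
o=telemetry.get_obs();print(o['tool_rot'],o['eef_pos'],o['t'])
E
```

```text
side 411.50081283039395 247.6190731285736 196.3928378614218 [ 0.4671327  -0.62063926  0.67854131] [0.895, 0.445, -0.009, -0.034] ['img', 'fx', 'fy', 'cx', 'cy', 'origin', 'rotation']
fastener [] Traceback (most recent call last):
  File "<stdin>", line 6, in <module>
  File "h.py", line 10, in ray
    d=np.array(c['rotation']).reshape(3,3)@d; o=np.array(c['origin'])
      ~~~~~~~~~~~~~~~~~~~~~~~~~~~~~~~^^^^^
ValueError: cannot reshape array of size 4 into shape (3,3)
```

```bash
sed -i "s/np.array(c\['rotation'\]).reshape(3,3)/M(c)/" h.py; cat >> h.py <<'E'
def M(c): q=c['rotation']; return R.from_quat([q[1],q[2],q[3],q[0]]).as_matrix()
E
python3 - <<'E'
from h import *
for n in ['side','top']:
    c=cam(n,n+'1.png'); print(n,c['fx'],c['origin'])
    for t in ['fastener','panel','panel_slot','panel_hinge','housing','reagent_bottle','dropper','beaker','pen','sample_vial']:
        r=search_frame(n,t)
        print(t,[(np.round(x['pixel']),round(x['score'],2)) for x in r[:2]], np.round(ray(c,r[0]['pixel'],.072 if 'fast' in t else .03),3) if r else '')
o=telemetry.get_obs();print(o['tool_rot'],o['eef_pos'],o['t'])
a=cv2.imread('pics/side1.png');b=cv2.imread('pics/top1.png')
E
```

```text
side 411.50081283039395 [ 0.4671327  -0.62063926  0.67854131]
fastener [(array([230., 190.]), 0.43)] [0.473 0.212 0.072]
panel [(array([278., 155.]), 0.93), (array([228., 188.]), 0.47)] [0.623 0.432 0.03 ]
panel_slot [(array([279., 155.]), 0.79)] [0.627 0.434 0.03 ]
panel_hinge [(array([280., 160.]), 0.7)] [0.625 0.407 0.03 ]
housing [] 
reagent_bottle [(array([224., 155.]), 0.95)] [0.46  0.449 0.03 ]
dropper [(array([272., 239.]), 0.8)] [0.562 0.068 0.03 ]
beaker [(array([299., 236.]), 0.58)] [0.626 0.073 0.03 ]
pen [(array([190., 213.]), 0.46)] [0.371 0.181 0.03 ]
sample_vial [(array([230., 246.]), 0.88)] [0.464 0.053 0.03 ]
top 464.69929972185923 [0.44337004 0.18098395 1.30941073]
fastener [] 
panel [(array([226., 151.]), 0.77)] [0.612 0.261 0.03 ]
panel_slot [(array([228., 148.]), 0.83)] [0.618 0.254 0.03 ]
panel_hinge [(array([225., 150.]), 0.78)] [0.612 0.262 0.03 ]
housing [(array([230., 183.]), 0.89)] [0.522 0.245 0.03 ]
reagent_bottle [(array([166., 204.]), 0.58)] [0.46  0.421 0.03 ]
dropper [(array([298., 175.]), 0.91)] [0.55  0.059 0.03 ]
beaker [(array([298., 147.]), 0.68)] [0.627 0.06  0.03 ]
pen [(array([242., 244.]), 0.63)] [0.355 0.21  0.03 ]
sample_vial [(array([306., 203.]), 0.7)] [0.472 0.035 0.03 ]
[-8.02178390e-06  1.69090349e-01  9.85600555e-01  3.92624126e-06] [0.22496095 0.63641292 0.23129822] 1.25
```

View pics/top1.png

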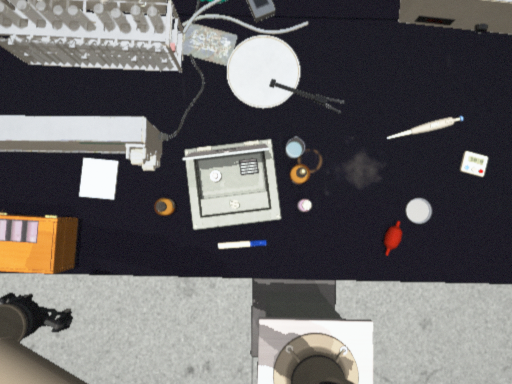

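View pics/side1.png

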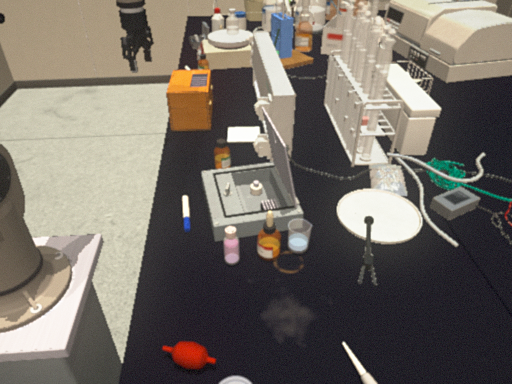

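The top view shows the housing with corners near (187,155), (272,140), (281,218) and (194,228), yawed a few degrees. The fastener is near (235,204). The side view shows it near (228,188), with the panel standing open behind it. The bottle is to the left, and the vial, dropper and beaker are to the right.

```bash
python3 - <<'E'
from h import *
t=cam('top'); 
f=ray(t,(235,204),.072); print('fast',f)
s=cam('side');print('fast side',ray(s,(228,188),.072))
for p in [(194,228),(281,218),(272,140)]: print(ray(t,p,.048))
p,r=tool(); print(r.as_matrix().round(3)); print('delta tool',r.inv().apply(np.r_[f[:2],.2]-p))
a=cv2.imread('pics/top1.png')[130:240,170:300];b=cv2.imread('pics/side1.png')[110:240,190:310]
a=cv2.resize(a,(520,440),interpolation=3);b=cv2.resize(b,(260,282));o=np.zeros((440,780,3),np.uint8);o[:,:520]=a;o[:282,520:]=b
cv2.imwrite('pics/crop1.png',o)
E
```

```text
fast [0.46427531 0.22912282 0.072     ]
fast side [0.46816001 0.21900804 0.072     ]
[0.39732605 0.3392536  0.048     ]
[0.42964253 0.1045731  0.048     ]
[0.64184376 0.13328928 0.048     ]
[[-0.943  0.333 -0.   ]
 [ 0.333  0.943  0.   ]
 [ 0.     0.    -1.   ]]
delta tool [-0.36139267 -0.30425156  0.03127721]
```

View pics/crop1.png

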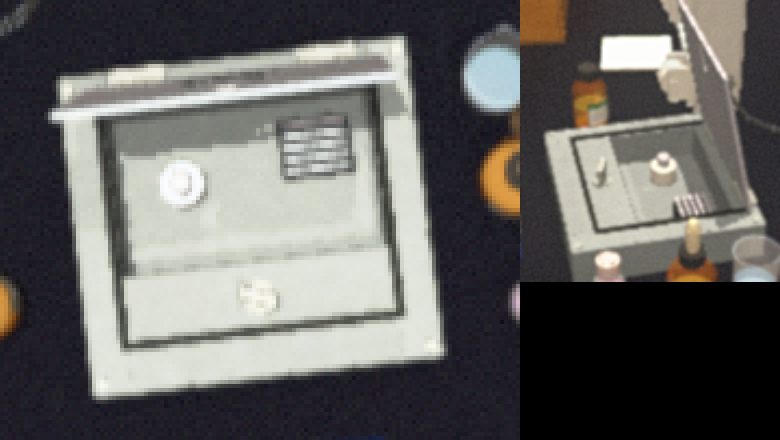

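```bash
python3 -m crank '[{"delta_rot":[0,0,0],"xyz":[-0.18,-0.15,-0.01],"fingers":-1},{"delta_rot":[0,0,0],"xyz":[-0.18,-0.15,-0.01],"fingers":-1},{"delta_rot":[0,0,0],"xyz":[-0.18,-0.15,-0.01],"fingers":-1},{"delta_rot":[0,0,0],"xyz":[-0.18,-0.15,-0.01],"fingers":-1},{"delta_rot":[0,0,0],"xyz":[-0.36,-0.30,0.02],"fingers":-0.2},{"delta_rot":[0,0,0],"xyz":[-0.36,-0.30,0.02],"fingers":-0.2},{"delta_rot":[0,0,0],"xyz":[-0.36,-0.30,0.02],"fingers":-0.2},{"delta_rot":[0,0,0],"xyz":[-0.36,-0.30,0.02],"fingers":-0.2},{"delta_rot":[0,0,0],"xyz":[-0.36,-0.30,0.02],"fingers":-0.2},{"delta_rot":[0,0,0],"xyz":[-0.36,-0.30,0.02],"fingers":-0.2}]'
python3 - <<'E'
from h import *
c=cam('wrist','w1.png'); p,r=tool(); print(p,r.as_matrix().round(3).tolist()); print(c['origin'])
for t in ['fastener','fastener_top']:
    print([(x['pixel'],x['score']) for x in search_frame('wrist',t)])
print(proj(c,[.466,.229,.072]))
E
```

```text
t: 2.35
eef_pos: [0.4666, 0.2282, 0.2112]
tool_rot: [0.001, 0.172, 0.985, -0.001]
contact_force: [0.2, 1.2, 0.3]
gripper_width: 0.603
grasp_force: 0.0
[0.46746408 0.22666591 0.21108384] [[-0.94, 0.341, 0.001], [0.341, 0.94, -0.002], [-0.002, -0.002, -1.0]]
[0.39991035 0.25288753 0.35470898]
[([259.0, 176.3], 0.81), ([209.3, 90.4], 0.31)]
[([258.0, 175.3], 0.59)]
[[252.36821548 178.855162  ]]
```

View pics/w1.png

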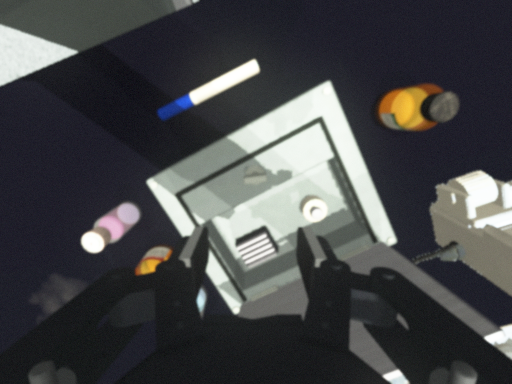

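The wrist view shows the fastener near (257,175), and it is clear of the fingers. Its bar angle needs a closer crop.

```bash
python3 - <<'E'
from h import *
c=cam('wrist'); 
for n in ['fastener','fastener_top']:
  for m in cut_out('wrist',n)[:1]:
    ys,xs=np.nonzero(m['pixels']); P=np.array([ray(c,(x,y),.070)[:2] for x,y in zip(xs,ys)])
    ev,V=np.linalg.eigh(np.cov(P.T)); print(n,m['score'],len(xs),P.mean(0),np.sqrt(ev),np.degrees(np.arctan2(V[1,1],V[0,1])))
# rectified top-down view at z=.072, +x up, +y left, 0.2mm/px
ctr=np.array([.466,.229]);h=.035
src=proj(c,[[ctr[0]+h,ctr[1]+h,.072],[ctr[0]+h,ctr[1]-h,.072],[ctr[0]-h,ctr[1]-h,.072],[ctr[0]-h,ctr[1]+h,.072]]).astype(np.float32)
H=cv2.getPerspectiveTransform(src,np.float32([[0,0],[560,0],[560,560],[0,560]]))
g=cv2.warpPerspective(c['img'],H,(560,560),flags=cv2.INTER_CUBIC)[:,:,::-1]
g=cv2.normalize(g,None,0,255,cv2.NORM_MINMAX)
for i in range(0,561,80): cv2.line(g,(i,0),(i,6),(0,0,255),2);cv2.line(g,(0,i),(6,i),(0,0,255),2)
cv2.imwrite('pics/rect1.png',g)
E
```

```text
fastener 0.6 244 [0.46581859 0.23339114] [0.00344816 0.007294  ] 79.53288022128814
fastener_top 0.51 199 [0.46592739 0.23343867] [0.0030496  0.00672118] 76.56639555450941
```

View pics/rect1.png

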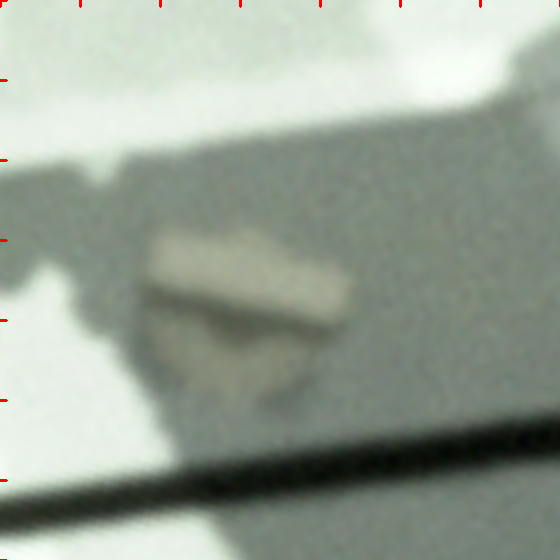

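The bar centre is at about (250,278) in the rectified view, which is world (0.466, 0.233). The bar lies at about 77° world. The housing yaw is 7.8°, so the bar is about 69.5° out of line. I'll rotate the gripper across the bar.

```bash
python3 -m crank '[{"delta_rot":[0,0,-97.5],"xyz":[0.0033,0.0053,0],"fingers":0.2},{"delta_rot":[0,0,-97.5],"xyz":[0.0033,0.0053,0],"fingers":0.2},{"delta_rot":[0,0,-97.5],"xyz":[0.0033,0.0053,0],"fingers":0.2},{"delta_rot":[0,0,-97.5],"xyz":[0.0033,0.0053,0],"fingers":0.2},{"delta_rot":[0,0,-97.5],"xyz":[0.0033,0.0053,0],"fingers":0.2},{"delta_rot":[0,0,-97.5],"xyz":[0.0033,0.0053,0],"fingers":0.2},{"delta_rot":[0,0,-97.5],"xyz":[0.0033,0.0053,0.05],"fingers":0.2},{"delta_rot":[0,0,-97.5],"xyz":[0.0033,0.0053,0.05],"fingers":0.2},{"delta_rot":[0,0,-97.5],"xyz":[0.0033,0.0053,0.05],"fingers":0.2},{"delta_rot":[0,0,-97.5],"xyz":[0.0033,0.0053,0.05],"fingers":0.2}]'
python3 -m crank '[{"delta_rot":[0,0,-11.6],"xyz":[0,0,0],"fingers":0.2},{"delta_rot":[0,0,-11.6],"xyz":[0,0,0],"fingers":0.2},{"delta_rot":[0,0,-11.6],"xyz":[0,0,0],"fingers":0.2}]'
cat > look.py <<'E'
from h import *
import sys
c=cam('wrist'); p,r=tool(); m=r.as_matrix(); print(p,'y heading',np.degrees(np.arctan2(m[1,1],m[0,1])),telemetry.get_obs()['q'])
print(search_frame('wrist','fastener')[:1])
ctr=np.array([.466,.233]);h=.035
src=proj(c,[[ctr[0]+h,ctr[1]+h,.072],[ctr[0]+h,ctr[1]-h,.072],[ctr[0]-h,ctr[1]-h,.072],[ctr[0]-h,ctr[1]+h,.072]]).astype(np.float32)
H=cv2.getPerspectiveTransform(src,np.float32([[0,0],[420,0],[420,420],[0,420]]))
g=cv2.normalize(cv2.warpPerspective(c['img'],H,(420,420),flags=cv2.INTER_CUBIC)[:,:,::-1],None,0,255,cv2.NORM_MINMAX)
o=np.zeros((420,780,3),np.uint8);o[:,:420]=g;o[:270,420:]=cv2.resize(c['img'][:,:,::-1],(360,270))
cv2.imwrite('pics/'+sys.argv[1],o)
E
python3 look.py w2.png
```

```text
t: 3.65
eef_pos: [0.4621, 0.2414, 0.161]
tool_rot: [-0.0, -0.552, 0.834, 0.0]
contact_force: [0.6, 0.1, 0.3]
gripper_width: 0.401
grasp_force: 0.0
t: 3.95
eef_pos: [0.4624, 0.2413, 0.1614]
tool_rot: [0.0, -0.631, 0.776, 0.0]
contact_force: [-0.7, 0.7, 0.6]
gripper_width: 0.405
grasp_force: 0.0
[0.46252276 0.24101194 0.16141603] y heading 168.1181202534008 [-0.51591236  0.31311384 -0.10038795  1.98396391  0.04053263  0.84606371
  2.29589643]
[{'pixel': [248.8, 183.3], 'score': 0.8}]
```

View pics/w2.png

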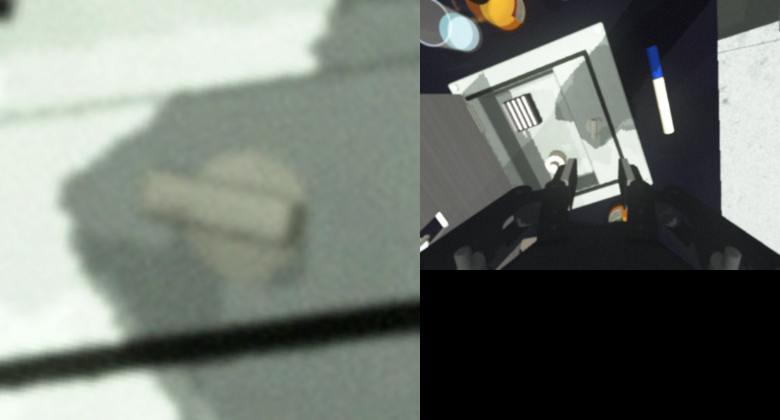

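The closer look puts the bar at about (0.4665, 0.2315), at 78–79° world, with the gripper crosswise at 168°. I'll shift and descend.

```bash
python3 -m crank '[{"delta_rot":[0,0,0],"xyz":[0.0085,-0.006,0.02],"fingers":0.3},{"delta_rot":[0,0,0],"xyz":[0.0085,-0.006,0.05],"fingers":0.3},{"delta_rot":[0,0,0],"xyz":[0.0085,-0.006,0.07],"fingers":0.3},{"delta_rot":[0,0,0],"xyz":[0.0085,-0.006,0.085],"fingers":0.3},{"delta_rot":[0,0,0],"xyz":[0.0085,-0.006,0.095],"fingers":0.3},{"delta_rot":[0,0,0],"xyz":[0.0085,-0.006,0.105],"fingers":0.3},{"delta_rot":[0,0,0],"xyz":[0.0085,-0.006,0.105],"fingers":0.3},{"delta_rot":[0,0,0],"xyz":[0.0085,-0.006,0.105],"fingers":0.3}]'
```

```text
t: 4.85
eef_pos: [0.4673, 0.2304, 0.0566]
tool_rot: [0.0, -0.63, 0.777, -0.0]
contact_force: [0.4, 0.3, 0.4]
gripper_width: 0.35
grasp_force: 0.0
```

```bash
python3 -m crank '[{"delta_rot":[0,0,0],"xyz":[0,0,0],"fingers":1},{"delta_rot":[0,0,0],"xyz":[0,0,0],"fingers":1},{"delta_rot":[0,0,0],"xyz":[0,0,0],"fingers":1},{"delta_rot":[0,0,0],"xyz":[0,0,0],"fingers":1},{"delta_rot":[0,0,0],"xyz":[0,0,0],"fingers":1},{"delta_rot":[0,0,0],"xyz":[0,0,0],"fingers":1},{"delta_rot":[0,0,0],"xyz":[0,0,0],"fingers":1},{"delta_rot":[0,0,0],"xyz":[0,0,0],"fingers":1}]' 30
```

```text
t: 5.65
eef_pos: [0.4658, 0.2308, 0.057]
tool_rot: [-0.001, -0.63, 0.776, 0.001]
contact_force: [-5.6, 0.9, 6.3]
gripper_width: 0.084
grasp_force: 32.5
```

```bash
python3 -m crank '[{"delta_rot":[0,0,8],"xyz":[0,0.001,-0.001],"fingers":1},{"delta_rot":[0,0,16],"xyz":[0,0.001,-0.001],"fingers":1},{"delta_rot":[0,0,24],"xyz":[0,0.001,-0.001],"fingers":1},{"delta_rot":[0,0,32],"xyz":[0,0.001,-0.001],"fingers":1},{"delta_rot":[0,0,40],"xyz":[0,0.001,-0.001],"fingers":1},{"delta_rot":[0,0,48],"xyz":[0,0.001,-0.001],"fingers":1},{"delta_rot":[0,0,56],"xyz":[0,0.001,-0.001],"fingers":1},{"delta_rot":[0,0,64],"xyz":[0,0.001,-0.001],"fingers":1},{"delta_rot":[0,0,70.2],"xyz":[0,0.001,-0.001],"fingers":1},{"delta_rot":[0,0,70.2],"xyz":[0,0.001,-0.001],"fingers":1}]'
python3 -m crank '[{"delta_rot":[0,0,0],"xyz":[0,0,0],"fingers":1},{"delta_rot":[0,0,0],"xyz":[0,0,0],"fingers":1}]'
```

```text
t: 6.65
eef_pos: [0.4648, 0.2317, 0.0571]
tool_rot: [-0.001, -0.069, 0.998, 0.0]
contact_force: [-2.9, 5.2, -6.0]
gripper_width: 0.082
grasp_force: 31.0
t: 6.85
eef_pos: [0.4648, 0.2317, 0.0571]
tool_rot: [-0.001, -0.071, 0.997, 0.001]
contact_force: [-2.6, 5.2, -6.1]
gripper_width: 0.08
grasp_force: 30.9
```

Gripped and turned to 8.2° world. I'll release, lift, and check both the fastener and the panel.

```bash
python3 -m crank '[{"delta_rot":[0,0,0],"xyz":[0,0,0],"fingers":0.4},{"delta_rot":[0,0,0],"xyz":[0,0,0],"fingers":0.4},{"delta_rot":[0,0,0],"xyz":[0,0,0],"fingers":0.4},{"delta_rot":[0,0,0],"xyz":[0,0,0],"fingers":0.4},{"delta_rot":[0,0,0],"xyz":[0,0,-0.02],"fingers":0.4},{"delta_rot":[0,0,0],"xyz":[0,0,-0.07],"fingers":0.4},{"delta_rot":[0,0,0],"xyz":[0,0,-0.12],"fingers":0.4},{"delta_rot":[0,0,0],"xyz":[0,0,-0.15],"fingers":0.4},{"delta_rot":[0,0,0],"xyz":[0,0,-0.15],"fingers":0.4},{"delta_rot":[0,0,0],"xyz":[0,0,-0.15],"fingers":0.4}]'
python3 look.py w3.png
python3 - <<'E'
from h import *
# panel angle & hinge from top view: project model for thetas
c=cam('top'); a=np.array([np.cos(.138),np.sin(.138)]); f=np.array([.4665,.231])
o=f+.055*a
def W(x,y,z): return [o[0]+a[0]*x-a[1]*y,o[1]+a[1]*x+a[0]*y,z]
for th in (1.2,1.25,1.3,1.35,1.4,1.45): print(th,proj(c,[W(.095-.18*np.cos(th),s*.102,.052+.18*np.sin(th)) for s in (1,-1)]).round(1).tolist())
print('hinge',proj(c,[W(.095,s*.102,.052) for s in(1,-1)]).round(1).tolist(),proj(c,[W(x,y,.048) for x in(-.11,.11) for y in(.12,-.12)]).round(1).tolist())
E
```

```text
t: 7.85
eef_pos: [0.4664, 0.2303, 0.2077]
tool_rot: [0.001, -0.069, 0.998, 0.0]
contact_force: [-0.2, 0.5, -0.9]
gripper_width: 0.301
grasp_force: 0.0
[0.46567044 0.22998313 0.20664776] y heading 97.8829861740736 [-0.83481015  0.25212079  0.30294043  1.96709382 -0.09255616  0.9364024
  1.22251249]
[{'pixel': [249.4, 307.8], 'score': 0.74}]
1.2 [[184.7, 171.1], [270.8, 161.2]]
1.25 [[184.1, 167.4], [270.4, 157.5]]
1.3 [[183.5, 163.7], [270.0, 153.7]]
1.35 [[183.0, 159.9], [269.6, 149.9]]
1.4 [[182.5, 156.0], [269.2, 146.1]]
1.45 [[182.0, 152.2], [268.8, 142.3]]
hinge [[191.2, 152.8], [265.6, 144.3]] [[192.9, 228.6], [281.0, 218.4], [184.2, 148.3], [271.5, 138.3]]
```

View pics/w3.png

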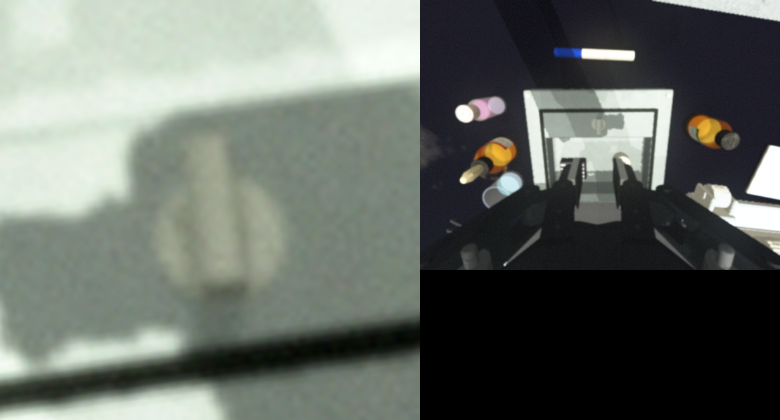

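The fastener bar now lies at about 7.9° world, from (205,140) to (225,285), in line with the housing. The model matches the top view, and the panel angle is about 1.365. Next: fingers shut, over the panel's top edge, and down behind it.

```bash
python3 -m crank '[{"delta_rot":[0,0,0],"xyz":[0,0.02,-0.045],"fingers":1},{"delta_rot":[0,0,0],"xyz":[0,0.04,-0.075],"fingers":1},{"delta_rot":[0,0,0],"xyz":[0,0.04,-0.075],"fingers":1},{"delta_rot":[0,0,0],"xyz":[-0.05,0.04,-0.075],"fingers":1},{"delta_rot":[0,0,0],"xyz":[-0.1,0.04,-0.075],"fingers":1},{"delta_rot":[0,0,0],"xyz":[-0.15,0.04,-0.075],"fingers":1},{"delta_rot":[0,0,0],"xyz":[-0.16,0.04,-0.075],"fingers":1},{"delta_rot":[0,0,0],"xyz":[-0.16,0.04,-0.075],"fingers":1},{"delta_rot":[0,0,0],"xyz":[-0.16,0.04,-0.075],"fingers":1}]'
python3 - <<'E'
from h import *
a=cv2.cvtColor(cam('side')['img'],cv2.COLOR_RGB2BGR)[60:270,150:360];b=cv2.cvtColor(cam('top')['img'],cv2.COLOR_RGB2BGR)[90:260,130:300]
cv2.imwrite('pics/s2.png',np.hstack([cv2.resize(a,(400,400)),cv2.resize(b,(400,400))]))
E
```

```text
t: 8.9
eef_pos: [0.6179, 0.2914, 0.2806]
tool_rot: [-0.002, -0.069, 0.998, -0.001]
contact_force: [-0.2, -0.4, -0.4]
gripper_width: 0.001
grasp_force: 0.0
```

View pics/s2.png

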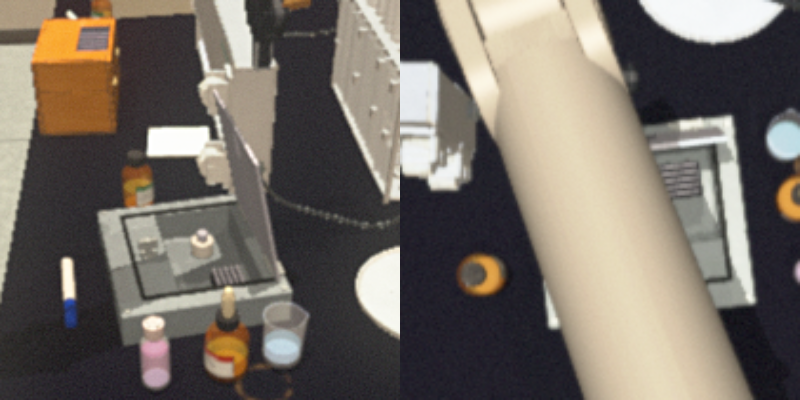

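The side view shows the panel still standing, with the gripper behind and above it at about (270,20) of the left half. The bystanders are untouched. Now down behind the panel, then along the closing arc.

```bash
python3 -m crank '[{"delta_rot":[0,0,0],"xyz":[0,0,0.045],"fingers":1},{"delta_rot":[0,0,0],"xyz":[0,0,0.088],"fingers":1},{"delta_rot":[0,0,0],"xyz":[0.0,0,0.088],"fingers":1},{"delta_rot":[0,0,0],"xyz":[0.022,0,0.088],"fingers":1},{"delta_rot":[0,0,0],"xyz":[0.033,0,0.091],"fingers":1},{"delta_rot":[0,0,0],"xyz":[0.045,0,0.094],"fingers":1},{"delta_rot":[0,0,0],"xyz":[0.058,0,0.099],"fingers":1},{"delta_rot":[0,0,0],"xyz":[0.071,0,0.106],"fingers":1},{"delta_rot":[0,0,0],"xyz":[0.083,0,0.114],"fingers":1},{"delta_rot":[0,0,0],"xyz":[0.094,0,0.123],"fingers":1}]'
python3 - <<'E'
from h import *
a=cv2.cvtColor(cam('side')['img'],cv2.COLOR_RGB2BGR)[60:270,150:360]
cv2.imwrite('pics/s3.png',cv2.resize(a,(500,500)))
E
```

```text
t: 10.0
eef_pos: [0.5268, 0.2798, 0.162]
tool_rot: [0.002, -0.069, 0.998, 0.001]
contact_force: [0.8, -0.3, 3.3]
gripper_width: -0.001
grasp_force: 1.2
```

View pics/s3.png

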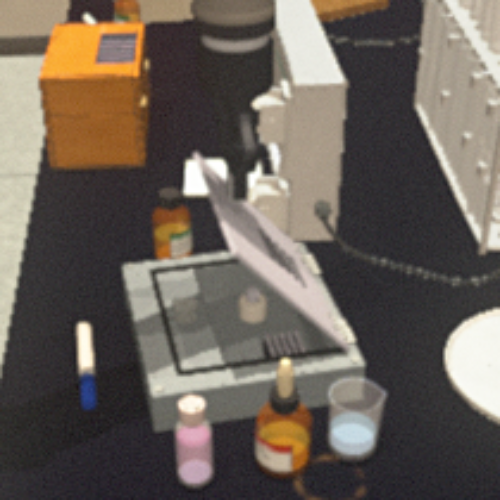

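The panel is following the fingers and is now at about 0.8 rad, with 3 N on the tool. I'll continue the arc to just above the fastener.

```bash
python3 -m crank '[{"delta_rot":[0,0,0],"xyz":[0.010,0,0.010],"fingers":1},{"delta_rot":[0,0,0],"xyz":[0.019,0,0.021],"fingers":1},{"delta_rot":[0,0,0],"xyz":[0.027,0,0.033],"fingers":1},{"delta_rot":[0,0,0],"xyz":[0.033,0,0.045],"fingers":1},{"delta_rot":[0,0,0],"xyz":[0.038,0,0.058],"fingers":1},{"delta_rot":[0,0,0],"xyz":[0.042,0,0.072],"fingers":1},{"delta_rot":[0,0,0],"xyz":[0.044,0,0.081],"fingers":1},{"delta_rot":[0,0,0],"xyz":[0.045,0,0.087],"fingers":1},{"delta_rot":[0,0,0],"xyz":[0.045,0,0.087],"fingers":1}]'
python3 -m crank '[{"delta_rot":[0,0,0],"xyz":[0,0,0.004],"fingers":1},{"delta_rot":[0,0,0],"xyz":[0,0,0.008],"fingers":1},{"delta_rot":[0,0,0],"xyz":[0,0,0.012],"fingers":1},{"delta_rot":[0,0,0],"xyz":[0,0,0.012],"fingers":1}]'
```

```text
t: 10.95
eef_pos: [0.4808, 0.2732, 0.0717]
tool_rot: [-0.001, -0.069, 0.998, -0.0]
contact_force: [-2.6, 1.0, 4.1]
gripper_width: -0.001
grasp_force: 1.9
t: 11.35
eef_pos: [0.4809, 0.273, 0.0602]
tool_rot: [-0.001, -0.069, 0.998, -0.0]
contact_force: [-2.4, 1.8, 4.1]
gripper_width: 0.0
grasp_force: 2.2
```

```bash
python3 -m crank '[{"delta_rot":[0,0,0],"xyz":[0,0,0.002],"fingers":1},{"delta_rot":[0,0,0],"xyz":[0,0,0.004],"fingers":1},{"delta_rot":[0,0,0],"xyz":[0,0,0.004],"fingers":1}]'
python3 -m crank '[{"delta_rot":[0,0,0],"xyz":[0,0,0.001],"fingers":1},{"delta_rot":[0,0,0],"xyz":[0,0,0.002],"fingers":1},{"delta_rot":[0,0,0],"xyz":[0,0,0.002],"fingers":1}]'
```

```text
t: 11.65
eef_pos: [0.4811, 0.2729, 0.0565]
tool_rot: [-0.0, -0.069, 0.998, -0.0]
contact_force: [-3.7, 0.6, 4.9]
gripper_width: -0.0
grasp_force: 2.4
t: 11.95
eef_pos: [0.4811, 0.2729, 0.056]
tool_rot: [-0.001, -0.069, 0.998, 0.0]
contact_force: [-9.1, -1.5, 19.6]
gripper_width: 0.001
grasp_force: 10.4
```

```bash
python3 - <<'E'
from h import *
a=cv2.cvtColor(cam('side')['img'],cv2.COLOR_RGB2BGR)[130:270,160:320]
w=cv2.cvtColor(cam('wrist')['img'],cv2.COLOR_RGB2BGR)
cv2.imwrite('pics/s4.png',np.hstack([cv2.resize(a,(400,350)),cv2.resize(w,(400,350))]))
o=telemetry.get_obs();print(o['eef_pos'],o['contact_force'],o['t'])
E
```

```text
[0.48111934 0.27291424 0.05597246] [-8.71902869 -1.86097103 21.82594826] 12.05
```

View pics/s4.png

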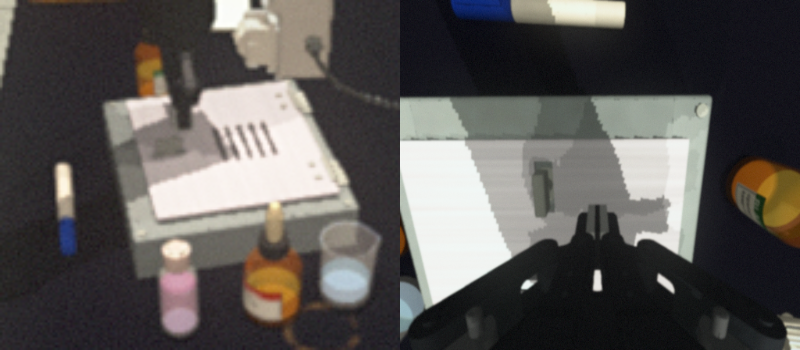

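The panel lies flush. The bar stands lengthwise through the slot at about (541,188) in the wrist half, and the fingertips press beside it. The bystanders are in place.

```bash
python3 -c "from station import job; print(job.hand_in())"
```

```text
the job is handed in; nothing more can be done
None
```

The fastener is in line with the slot, and the panel is flush on its frame, held there by the fingertips at about 20 N. The surrounding items are undisturbed, and the job was handed in at about 12 s.

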